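Press a new laptop battery home with the three wing bolts

ROBOT

A 6-joint arm with a two-finger parallel gripper is mounted at the origin on the work surface. World frame = base frame: x ahead of the robot, y to its left, z up, the work surface at z = 0. Lengths are in mm, angles in degrees, forces in N, time in s.
With the tool pointing down it reaches from about 300 to 850 mm from the base axis. Payload 4.2 kg.
Tool frame: the origin (TCP) lies midway between the tips of the shut fingers; the grasp point (between the pads) lies 19 mm behind it; x points along the fingers, y is the direction in which the jaws open and shut, and the axes are right-handed (so a half turn about x gives the same grasp; the last joint's range is limited). The gripper opens to 91 mm and grips with 3 to 60 N. Pads are 32 mm wide; open, the fingers measure 118 mm over their backs; the gripper's body (76 mm by 178 mm) begins 60 mm behind the grasp point.
Start: joints at [-66.807, 18.312, 89.639, -0, 72.044, -1.146], TCP at [236.985, -523.91, 213.976] pointing down, gripper open.
Joint ranges: [-177.97, 177.97], [-48.28, 115.42], [12.27, 149.76], [-77.06, 257.06], [2.81, 150.46], [-146.56, 146.56]. Speed limits (degrees/s): [147.25, 147.25, 180, 180, 180, 180].

INTERFACE

Orientations are given as [roll, pitch, yaw] about the fixed x, y, z axes, in that order (R = Rz(yaw) Ry(pitch) Rx(roll)).
In Python, from workcell import * gives the robot as it stands.
- The arm moves only by the shell command python3 -m handwheel 'ROWS' [FORCE]. ROWS is a JSON object of lists of equal length, an entry for each row: "gripper": the closure, from 0 (fully open) to 1 (shut); "offset": the shift along the tool's x, y, z in mm, a list of three; "rot": the turn, a rotation vector about the tool's x, y, z in degrees, a list of three. A call has 1 to 5 rows; each row is the pose to reach, as a shift and turn from the pose commanded when the call began, along the tool's axes at that moment; what a row does not reach only later rows make up. A row lasts 1/12 s, in which the tool goes at most 41.7 mm and 7.16 degrees, less where a joint would pass 70% of its speed; a pose out of reach is approached as far as the arm can. A call with a gripper value outside its range is refused whole. The fingers move at their own pace and stop on an object; FORCE is the grip in N (left out, the last holds). Time passes only in rows, so rows that repeat a pose let the fingers close. It gives the time, the measured TCP pose, the force and the opening at its end, in the units of the state.
- state(): the state, without advancing time (a new reading comes with each control period).
- grab_frame(name): name is "scene" or "top"; returns the picture (384x512x3 uint8, red, green, blue); there is no depth.
- camera_params(name): a dict with "fx", "fy", "cx", "cy" (pixels), "k1" (the pictures are not rectified: a ray, as slopes to the right and down, at radius r is drawn at 1 + k1 r^2 times it, then the intrinsics apply), "position" and "attitude" of the camera in the world. Camera axes: x right, y up, looking along -z (the intrinsics and any distortion apply to the point x, -y, -z); pixel columns grow to the right and rows downward; lengths in mm; the calibration is good to about 2 mm. A picture is of the moment at which its call begins. camera_params takes no time and is no camera call.
- job_done(): hands the job in, once; it reports no verdict.
The state is a dict: "time_s": time; "qpos": joint angles; "qvel": joint speeds; "effort": joint torques, N m; "ee_pos": TCP position; "ee_rot": TCP orientation; "force": force on the tool from outside, world axes, zero at the start; "torque": the same for the moment, N m; "gripper_width": finger opening in mm.
Only numpy, scipy, OpenCV 4.12 (cv2) and the standard library are available. Lean on these libraries where they do the work, as an engineer would, in place of code of your own. Each camera call takes 0.05 s, during which the arm holds its last target.

TASK

A fresh battery is bedded in the opened laptop and has to be pressed while its adhesive sets. On the long bridge across the battery, turn the three black wing bolts clockwise, fully home to their stops (wings in line with the bridge): the middle one first, then the two end ones in either order. The short bridge with the round knobs is already tight and is no part of the job.

Things in the scene. Friction and masses are not known exactly. Their poses are not given: they have to be found in the camera images.
- press_bridge (a point): long aluminium bridge (400 x 34 mm, top 57 mm above the table), fixed across the opened laptop's battery. Point: on the middle bolt's axis at grip height, 30 mm above the bridge's top. z up, y along the bridge to the left bolt, x across it, away from the robot. End bolts' grip points: y +100 and -100 mm. At x +120 mm a short bridge with two round knobs, tops 71 mm above the table.
- middle_bolt (a joint): turn of the middle wing bolt, rad; grows clockwise seen from above. 0: wings across the bridge (its x axis); end stop at 1.571: wings in line with it (its y axis). Starts at 0.15 to 0.7. Friction 0.05 N m; stays where left, does not rise or sink. Collar 30 mm wide, 7 mm high; on it an upright wing bar 44 long, 12 thick, 36 mm high: pinch its thickness, turn in one grasp.
- left_bolt (a joint): turn of the wing bolt at the left end (bridge's +y), rad; grows clockwise seen from above. 0: wings across the bridge (its x axis); end stop at 1.571: wings in line with it (its y axis). Starts at 0.15 to 0.7. Friction 0.05 N m; stays where left, does not rise or sink. Same shape.
- right_bolt (a joint): turn of the wing bolt at the right end (bridge's -y), rad; grows clockwise seen from above. 0: wings across the bridge (its x axis); end stop at 1.571: wings in line with it (its y axis). Starts at 0.15 to 0.7. Friction 0.05 N m; stays where left, does not rise or sink. Same shape.

How it is judged:
By the outcome, as a careful person would: the job done as asked, in the order asked, and still so for the second after the job is handed in, with the robot touching nothing.
It also fails if it takes over 54 s, if anything falls off the work surface, if the arm or the gripper's body presses on something with over 40 N, if the wrist force passes 120 N, or if a joint passes its speed limit or range.

## Working session

There is one attempt and no reset: what is moved stays moved. The work goes in short steps, Python scripts to look and compute and a shell command to move; the robot and the scene stay as the last step left them, time stands still between calls to the robot, and variables do not carry over. Pictures are saved under pics/ and viewed, and the job is handed in when it is done.

```bash
mkdir -p pics; ls
python3 - <<'E'
from workcell import *
import cv2
for n in ["scene","top"]:
    im=grab_frame(n); cv2.imwrite(f"pics/{n}0.png",cv2.cvtColor(im,cv2.COLOR_RGB2BGR)); print(n,camera_params(n))
print(state())
E
```

```text
pics
scene {'fx': 349.95709213436595, 'fy': 349.95709213436595, 'cx': 257.68029281453124, 'cy': 194.11593007704118, 'k1': -0.06479410773887424, 'position': array([ 797.75827384, -436.75881128,  492.56349396]), 'attitude': array([54.1121758 , -1.02972022, 28.85463457])}
top {'fx': 402.42946409810645, 'fy': 402.42946409810645, 'cx': 257.58516414456903, 'cy': 182.98685299872335, 'k1': -0.12512516474560326, 'position': array([438.30009168,  42.80177886, 731.75228141]), 'attitude': array([  9.5218416 ,  -1.89345728, -91.11398597])}
{'time_s': 0.1, 'qpos': array([-6.68064777e+01,  1.83462850e+01,  8.96996169e+01, -1.57783287e-03,
        7.20441174e+01, -1.14614993e+00]), 'qvel': array([ 0.06732923, -0.06899512, -0.23783145, -0.03527652,  0.14905862,
       -0.06807464]), 'effort': array([ 2.74403565e-04, -4.13331521e+01, -2.32509989e+01,  7.28624873e-02,
        4.22004447e-02, -4.47728485e-05]), 'ee_pos': array([ 236.79404741, -523.47696006,  213.21997069]), 'ee_rot': array([-90.1913746 ,  89.90996822, 114.14878528]), 'force': array([-0.02682205, -0.6172302 , -0.24458307]), 'torque': array([-0.00652407, -0.00548968,  0.01463108]), 'gripper_width': 90.97912558802612}
```

View pics/top0.png

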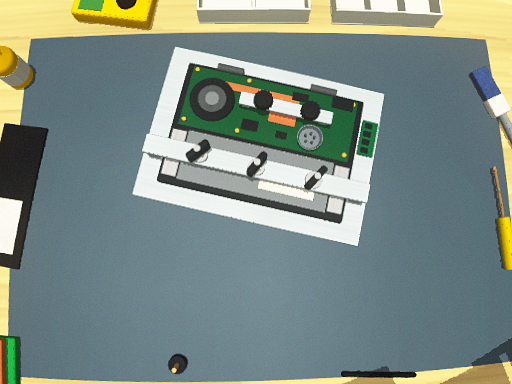

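View pics/scene0.png

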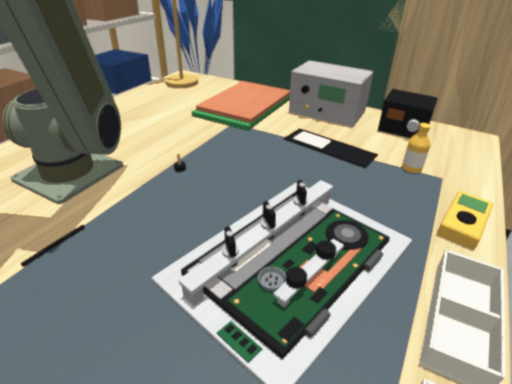

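The top view shows the long bridge running from about (147,145) to (368,192), with three wing bolts near (198,151), (257,163) and (316,177). I'll enlarge it.

Run:
```python
import cv2
im=cv2.imread("pics/top0.png")
cv2.imwrite("pics/c1.png",cv2.resize(im[125:205,170:340],None,fx=4.7,fy=4.7,interpolation=cv2.INTER_CUBIC))
cv2.imwrite("pics/c2.png",cv2.resize(im[125:215,130:260],None,fx=6,fy=6,interpolation=cv2.INTER_CUBIC))
cv2.imwrite("pics/c3.png",cv2.resize(im[125:215,250:380],None,fx=6,fy=6,interpolation=cv2.INTER_CUBIC))
im=cv2.imread("pics/scene0.png")
cv2.imwrite("pics/c4.png",cv2.resize(im[165:305,170:345],None,fx=4.2,fy=4.2,interpolation=cv2.INTER_CUBIC))
```

```text
(no output)
```

View pics/c2.png

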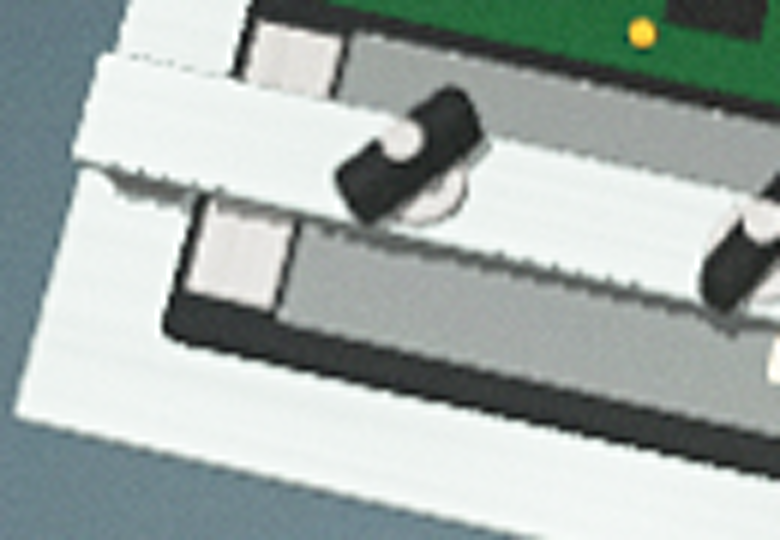

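View pics/c3.png

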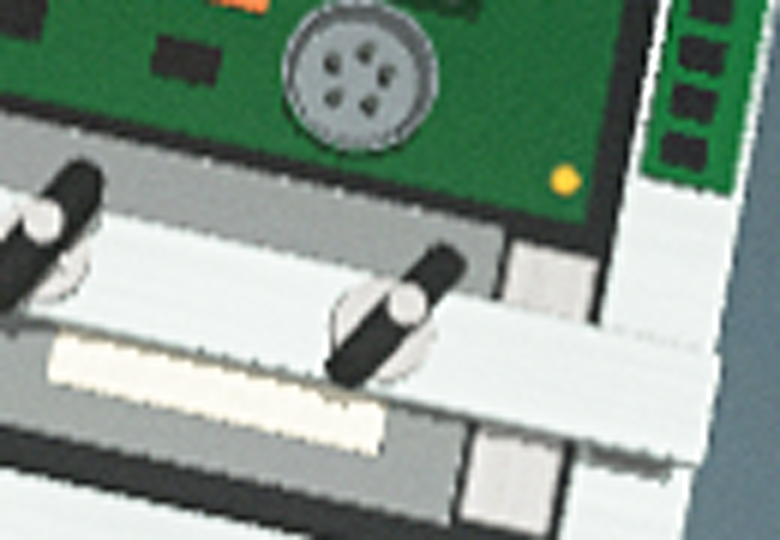

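View pics/c4.png

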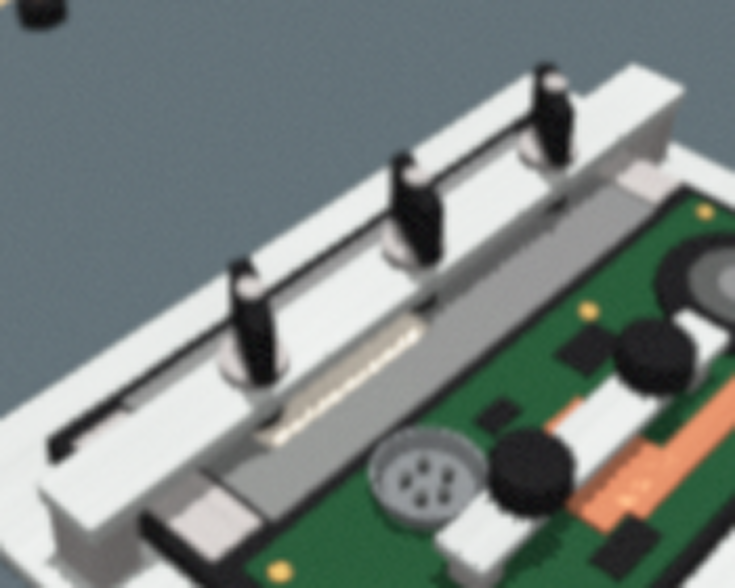

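```bash
cat > h.py <<'E'
import numpy as np,cv2
from scipy.spatial.transform import Rotation as R
from workcell import *
def px2w(name,u,v,z):
    c=camera_params(name)
    K=np.array([[c['fx'],0,c['cx']],[0,c['fy'],c['cy']],[0,0,1]])
    p=cv2.undistortPoints(np.array([[[u,v]]],float),K,np.array([c['k1'],0,0,0,0]))[0,0]
    d=R.from_euler('xyz',c['attitude'],degrees=True).apply([p[0],-p[1],-1])
    o=np.array(c['position']); return o+d*(z-o[2])/d[2]
def w2px(name,P):
    c=camera_params(name)
    q=R.from_euler('xyz',c['attitude'],degrees=True).inv().apply(np.array(P)-c['position'])
    x,y=q[0]/-q[2],-q[1]/-q[2]; s=1+c['k1']*(x*x+y*y)
    return np.array([c['fx']*x*s+c['cx'],c['fy']*y*s+c['cy']])
E
python3 - <<'E'
from h import *
np.set_printoptions(precision=1,suppress=True)
P=[px2w('top',*p,100) for p in [(197.2,148.3),(257.2,161.7),(317.8,175.5)]]
for p in P: print(p)
S=[px2w('scene',170+a/4.2,165+b/4.2,100) for a,b in [(553,82),(415,178),(248,288)]]
for p in S:print('scene',p)
print(np.linalg.norm(P[0]-P[1]),np.linalg.norm(P[1]-P[2]))
for p in [(146.7,134.2),(142.5,151.7),(370,183.3),(365,202.5)]: print(px2w('top',*p,57))
im=cv2.imread("pics/top0.png")
cv2.imwrite("pics/c5.png",cv2.resize(im[140:190,235:340],None,fx=7.5,fy=7.5,interpolation=cv2.INTER_CUBIC))
E
```

```text
[602.  116.3 100. ]
[578.6  19.8 100. ]
[554.8 -77.4 100. ]
scene [602.3 114.9 100. ]
scene [579.5  16.  100. ]
scene [554.9 -79.5 100. ]
99.25664477769858 100.07193379802632
[639.9 209.7  57. ]
[608.6 216.   57. ]
[ 547.8 -176.7   57. ]
[ 514.5 -165.7   57. ]
```

View pics/c5.png

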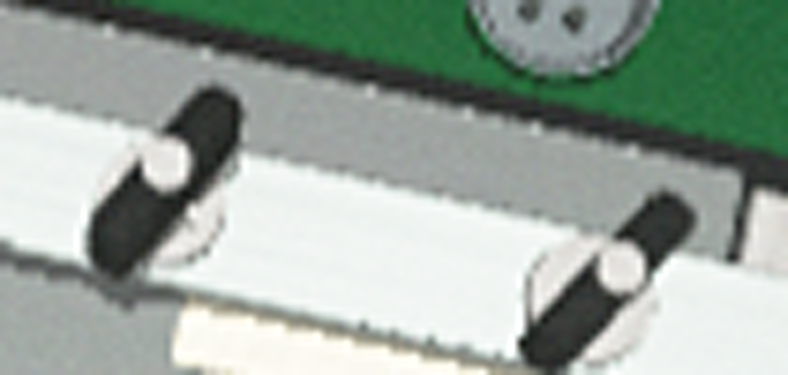

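```bash
cat >> h.py <<'E'
from scipy.optimize import minimize
def fitwing(im,x0,y0,a0,fixed=False,name='top'):
    S=6
    u0,v0=w2px(name,(x0,y0,82)); ox,oy=int(u0)-25,int(v0)-25
    crop=cv2.resize(im[oy:oy+50,ox:ox+50],None,fx=S,fy=S,interpolation=cv2.INTER_CUBIC)
    m=((crop.max(2)<75)).astype(np.uint8)
    n,l,st,ce=cv2.connectedComponentsWithStats(m)
    c=np.array([25*S,25*S])
    k=min([i for i in range(1,n) if st[i,4]>1000],key=lambda i:np.linalg.norm(ce[i]-c))
    m=cv2.convexHull(np.argwhere(l==k)[:,::-1].astype(np.int32)); M=np.zeros(crop.shape[:2],np.uint8); cv2.fillConvexPoly(M,m,1)
    def sil(p):
        x,y,a=p; a=np.radians(a); d=np.array([np.cos(a),np.sin(a)]); e=np.array([-d[1],d[0]]); pts=[]
        for z in (64,100):
            for s in (-1,1):
                for t in np.linspace(-90,90,9):
                    q=np.array([x,y])+d*s*(16+6*np.cos(np.radians(t)))+e*6*np.sin(np.radians(t))
                    pts.append((w2px(name,(*q,z))-[ox,oy]+0.5)*S-0.5)
        H=cv2.convexHull(np.array(pts,np.float32)); B=np.zeros_like(M); cv2.fillConvexPoly(B,np.round(H*16).astype(np.int32),1,shift=4); return B
    f=lambda p:1-(sil(p)&M).sum()/(sil(p)|M).sum()
    best=min((minimize(f,[x0,y0,a0+da],method='Nelder-Mead',options=dict(initial_simplex=[[x0,y0,a0+da],[x0+4,y0,a0+da],[x0,y0+4,a0+da],[x0,y0,a0+da+10]])) for da in(-10,0,10)),key=lambda r:r.fun)
    return best.x,1-best.fun
E
python3 - <<'E'
from h import *
np.set_printoptions(precision=1,suppress=True)
im=cv2.imread("pics/top0.png")
for x,y in [(602,116),(578.6,20),(555,-77)]: print(fitwing(im,x,y,-40))
E
```

```text
Traceback (most recent call last):
  File "h.py", line 34, in fitwing
    best=min((minimize(f,[x0,y0,a0+da],method='Nelder-Mead',options=dict(initial_simplex=[[x0,y0,a0+da],[x0+4,y0,a0+da],[x0,y0+4,a0+da],[x0,y0,a0+da+10]])) for da in(-10,0,10)),key=lambda r:r.fun)
  File "h.py", line 34, in <genexpr>
    best=min((minimize(f,[x0,y0,a0+da],method='Nelder-Mead',options=dict(initial_simplex=[[x0,y0,a0+da],[x0+4,y0,a0+da],[x0,y0+4,a0+da],[x0,y0,a0+da+10]])) for da in(-10,0,10)),key=lambda r:r.fun)
              ~~~~~~~~^^^^^^^^^^^^^^^^^^^^^^^^^^^^^^^^^^^^^^^^^^^^^^^^^^^^^^^^^^^^^^^^^^^^^^^^^^^^^^^^^^^^^^^^^^^^^^^^^^^^^^^^^^^^^^^^^^^^^^^^^^^^^^^^^^^^^
  File "h.py", line 33, in <lambda>
    f=lambda p:1-(sil(p)&M).sum()/(sil(p)|M).sum()
                                   ~~~^^^
  File "h.py", line 31, in sil
    pts.append((w2px(name,(*q,z))-[ox,oy]+0.5)*S-0.5)
                ~~~~^^^^^^^^^^^^^
  File "h.py", line 11, in w2px
    c=camera_params(name)
ValueError: time passes only in moves, steps and waits
```

```bash
sed -i 's/^def px2w/_cp=camera_params; _cache={}\ndef camera_params(n):\n    if n not in _cache: _cache[n]=_cp(n)\n    return _cache[n]\ndef px2w/' h.py
python3 - <<'E'
from h import *
np.set_printoptions(precision=1,suppress=True)
im=cv2.imread("pics/top0.png")
for x,y in [(602,116),(578.6,20),(555,-77)]: print(fitwing(im,x,y,-40))
print(state()['time_s'])
E
```

```text
(array([602.3, 116.8, -49.6]), np.float64(0.8507073088582014))
(array([578.3,  20.5, -39.5]), np.float64(0.8928344286622854))
(array([552.8, -74.7, -45. ]), np.float64(0.4531386496942469))
0.1
```

```bash
cat >> h.py <<'E'
def goto(x,y,z,wing,rows=5):
    """needed shift/turn (tool axes) to TCP x,y,z, tool down, jaws perpendicular to wing deg"""
    np.set_printoptions(precision=2,suppress=True)
    s=state(); Rc=R.from_euler('xyz',s['ee_rot'],degrees=True); M=Rc.as_matrix()
    off=M.T@(np.array([x,y,z])-s['ee_pos'])
    for k in (90,-90):
        a=np.radians(wing+k); yy=np.array([np.cos(a),np.sin(a),0]); xx=np.array([0,0,-1.]); T=np.column_stack([xx,yy,np.cross(xx,yy)])
        print('off',off,'rot',R.from_matrix(M.T@T).as_rotvec(degrees=True))
    print('pos',s['ee_pos'],'yawjaw',np.degrees(np.arctan2(M[1,1],M[0,1])),'q',s['qpos'],'F',s['force'],'w',s['gripper_width'],'t',s['time_s'])
E
python3 - <<'E'
from h import *
goto(578.5,20,200,-39.5)
E
```

```text
off [  13.78 -354.31 -535.33] rot [-116.16   -0.09    0.06]
off [  13.78 -354.31 -535.33] rot [63.84  0.05  0.08]
pos [ 236.79 -523.48  213.22] yawjaw -65.65983988325506 q [-66.81  18.35  89.7   -0.    72.04  -1.15] F [-0.03 -0.62 -0.24] w 90.97912558802612 t 0.1
```

```bash
python3 -m handwheel '{"gripper":[0.2,0.2,0.2,0.2,0.2],"offset":[[0,-17,-25],[0,-37,-56],[0,-57,-86],[0,-77,-117],[0,-97,-147]],"rot":[[-5,0,0],[-12,0,0],[-19,0,0],[-26,0,0],[-33,0,0]]}' 20
python3 - <<'E'
from h import *
goto(578.5,20,200,-39.5)
E
```

```text
time_s: 0.52
ee_pos: [331.3, -373.3, 213.6]
ee_rot: [-122.2, 90.0, 115.4]
force: [0.5, -0.8, -0.0]
gripper_width: 72.7
off [  13.75   -1.67 -464.48] rot [-82.86  -0.05   0.01]
off [  13.75   -1.67 -464.48] rot [97.14  0.01  0.05]
pos [ 331.34 -373.27  213.55] yawjaw -32.355386515437814 q [-49.73  11.51  99.19   0.01  69.34 -17.38] F [ 0.53 -0.84 -0.03] w 72.74799468544721 t 0.5167
```

Tracking is good. I'll continue towards the middle bolt.

```bash
python3 -m handwheel '{"gripper":[0.45,0.45,0.45,0.45,0.45],"offset":[[2,0,-37],[5,0,-74],[7,0,-111],[10,0,-148],[12,0,-180]],"rot":[[-7,0,0],[-14,0,0],[-21,0,0],[-28,0,0],[-35,0,0]]}'
python3 - <<'E'
from h import *
goto(578.5,20,200,-39.5)
E
```

```text
time_s: 0.93
ee_pos: [428.6, -221.2, 201.5]
ee_rot: [-147.4, 90.0, 125.3]
force: [0.5, -0.1, -0.3]
gripper_width: 50.6
off [   1.62  161.14 -233.8 ] rot [-47.78  -0.04   0.01]
off [   1.62  161.14 -233.8 ] rot [132.22   0.01   0.05]
pos [ 428.61 -221.17  201.53] yawjaw 2.7151086644895726 q [-28.67  10.5  102.33   0.02  67.21 -31.4 ] F [ 0.45 -0.1  -0.25] w 50.565496761771676 t 0.9333
```

```bash
python3 -m handwheel '{"gripper":[0.45,0.45,0.45,0.45,0.45],"offset":[[0,21,-31],[0,42,-61],[1,63,-91],[1,83,-121],[1,104,-151]],"rot":[[-7,0,0],[-14,0,0],[-21,0,0],[-28,0,0],[-35,0,0]]}'
python3 - <<'E'
from h import *
goto(578.5,20,200,-39.5)
E
```

```text
time_s: 1.35
ee_pos: [526.1, -66.5, 200.6]
ee_rot: [-123.2, 89.9, -175.5]
force: [0.9, -1.0, -0.1]
gripper_width: 50.2
off [  0.51  94.4  -36.38] rot [-12.8   -0.04   0.04]
off [  0.51  94.4  -36.38] rot [167.2    0.06   0.05]
pos [526.06 -66.51 200.56] yawjaw 37.696914626853136 q [ -8.44  14.84  96.63  -0.01  68.58 -46.13] F [ 0.87 -0.97 -0.14] w 50.23810717341481 t 1.35
```

```bash
python3 -m handwheel '{"gripper":[0.45,0.45,0.45,0.45,0.45],"offset":[[0,25,-10],[0,50,-20],[0,75,-29],[0,94,-36],[0,94,-36]],"rot":[[-4,0,0],[-8,0,0],[-12,0,0],[-12.8,0,0],[-12.8,0,0]]}'
python3 - <<'E'
from h import *
goto(578.5,20,130,-39.5)
for n in ["scene","top"]:
    im=grab_frame(n); cv2.imwrite(f"pics/{n}1.png",cv2.cvtColor(im,cv2.COLOR_RGB2BGR))
im=cv2.imread("pics/top1.png")
for x,y in [(602,116),(555,-77)]: print(fitwing(im,x,y,-45))
E
```

```text
time_s: 1.77
ee_pos: [580.3, 20.5, 200.2]
ee_rot: [113.7, 89.9, 74.0]
force: [0.8, -0.2, -0.4]
gripper_width: 50.2
off [70.16 -1.63 -1.08] rot [-0.16 -0.03 -0.08]
off [70.16 -1.63 -1.08] rot [179.84  -0.12   0.05]
pos [580.35  20.47 200.16] yawjaw 50.34311056107727 q [  0.84  19.32  90.18   0.08  70.48 -49.53] F [ 0.8  -0.17 -0.36] w 50.168103595590786 t 1.7667
(array([630.01,  98.9 , -77.08]), np.float64(0.4514325138893932))
(array([579.47, -84.31,  55.73]), np.float64(0.2859511853322434))
```

View pics/scene1.png

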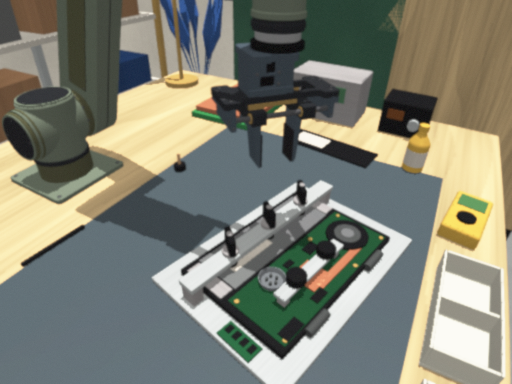

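View pics/top1.png

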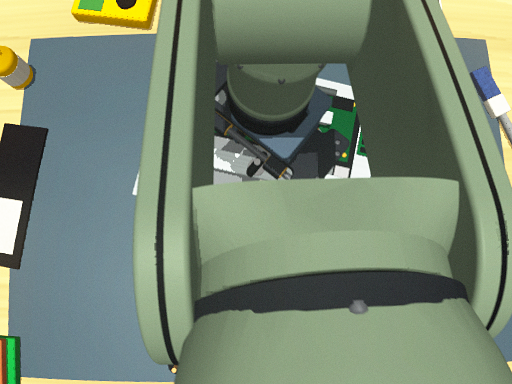

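The gripper hangs over the middle bolt, centred on it, in the scene view around (270,150). The top camera is blocked by the arm. Descending.

```bash
python3 -m handwheel '{"gripper":[0.45,0.45,0.45,0.45,0.45],"offset":[[20,-1.5,-1],[40,-1.5,-1],[60,-1.5,-1],[80,-1.5,-1],[85,-1.5,-1]],"rot":[[0,0,0],[0,0,0],[0,0,0],[0,0,0],[0,0,0]]}'
python3 - <<'E'
from h import *
goto(578.5,20,69,-39.5)
im=grab_frame("scene")
cv2.imwrite(f"pics/s2.png",cv2.resize(cv2.cvtColor(im,cv2.COLOR_RGB2BGR)[100:300,170:370],None,fx=3,fy=3,interpolation=cv2.INTER_CUBIC))
E
```

```text
time_s: 2.28
ee_pos: [574.0, 15.5, 112.9]
ee_rot: [-135.1, 89.6, -175.1]
force: [-0.3, 0.0, -0.9]
gripper_width: 50.2
off [43.9   6.59  0.75] rot [-0.46 -0.27  0.27]
off [43.9   6.59  0.75] rot [179.54   0.42   0.43]
pos [573.99  15.46 112.93] yawjaw 50.044762874866265 q [  0.41  23.06  97.92  -0.03  59.4  -49.61] F [-0.32  0.02 -0.85] w 50.16288127892329 t 2.2833
```

View pics/s2.png

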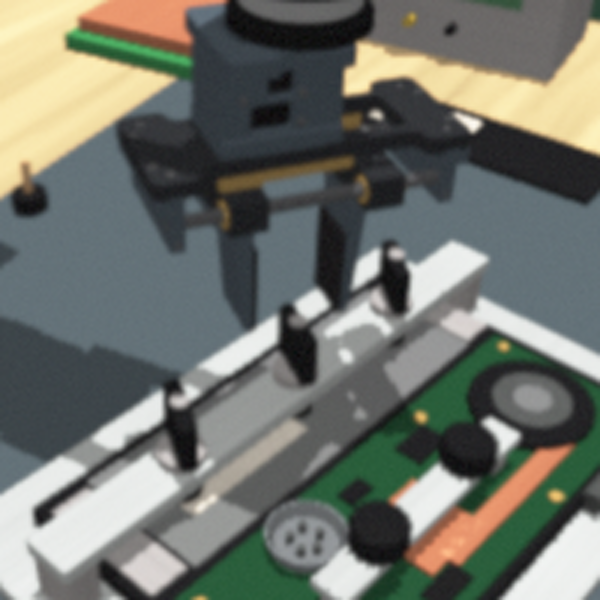

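The fingers straddle the middle wing at (295,330) in the crop. The pose reading was taken while moving, so I'll let it settle first.

```bash
python3 -m handwheel '{"gripper":[0.45,0.45,0.45,0.45],"offset":[[0,0,0],[0,0,0],[0,0,0],[0,0,0]],"rot":[[0,0,0],[0,0,0],[0,0,0],[0,0,0]]}'
python3 - <<'E'
from h import *
goto(578.5,20,69,-39.5)
E
```

```text
time_s: 2.67
ee_pos: [577.7, 16.7, 117.3]
ee_rot: [36.8, 89.9, -3.1]
force: [-0.2, 0.1, 0.6]
gripper_width: 50.2
off [48.27  2.95 -1.63] rot [-0.37  0.12 -0.09]
off [48.27  2.95 -1.63] rot [179.63  -0.13  -0.18]
pos [577.74  16.7  117.27] yawjaw 50.133414155690524 q [  0.52  22.87  97.51  -0.01  59.47 -49.61] F [-0.17  0.15  0.59] w 50.16554889780048 t 2.6667
```

```bash
python3 -m handwheel '{"gripper":[0.45,0.45,0.45,0.45,0.45],"offset":[[15,2.5,-1.5],[30,2.5,-1.5],[45,2.5,-1.5],[47,2.5,-1.5],[47,2.5,-1.5]],"rot":[[0,0,0],[0,0,0],[0,0,0],[0,0,0],[0,0,0]]}';python3 -m handwheel '{"gripper":[0.45,0.45,0.45],"offset":[[0,0,0],[0,0,0],[0,0,0]],"rot":[[0,0,0],[0,0,0],[0,0,0]]}'
python3 - <<'E'
from h import *
goto(578.5,20,69,-39.5)
E
```

```text
time_s: 3.08
ee_pos: [577.1, 19.7, 68.7]
ee_rot: [-135.3, 89.9, -175.1]
force: [-0.1, -0.2, -0.9]
gripper_width: 49.9
time_s: 3.33
ee_pos: [578.2, 19.7, 70.1]
ee_rot: [38.1, 89.9, -1.8]
force: [0.7, 0.2, 0.8]
gripper_width: 50.0
off [1.06 0.39 0.05] rot [-0.36  0.1  -0.08]
off [1.06 0.39 0.05] rot [179.64  -0.12  -0.15]
pos [578.21  19.73  70.06] yawjaw 50.14183354712555 q [  0.82  25.74 100.65  -0.01  53.49 -49.32] F [0.71 0.23 0.77] w 49.962306240964764 t 3.3333
```

Well placed. Closing with about 15 N.

```bash
for i in 1 2; do :; done; python3 -m handwheel '{"gripper":[0.95,0.95,0.95,0.95,0.95],"offset":[[0,0,0],[0,0,0],[0,0,0],[0,0,0],[0,0,0]],"rot":[[0,0,0],[0,0,0],[0,0,0],[0,0,0],[0,0,0]]}' 15;python3 -m handwheel '{"gripper":[0.95,0.95,0.95,0.95,0.95],"offset":[[0,0,0],[0,0,0],[0,0,0],[0,0,0],[0,0,0]],"rot":[[0,0,0],[0,0,0],[0,0,0],[0,0,0],[0,0,0]]}'
python3 - <<'E'
from h import *
goto(578.5,20,69,-39.5);print(state()['torque'])
im=grab_frame("scene")
cv2.imwrite(f"pics/s3.png",cv2.resize(cv2.cvtColor(im,cv2.COLOR_RGB2BGR)[100:300,170:370],None,fx=3,fy=3,interpolation=cv2.INTER_CUBIC))
E
```

```text
time_s: 3.75
ee_pos: [577.5, 19.7, 69.0]
ee_rot: [-17.4, 90.0, -57.2]
force: [-0.5, 0.8, 0.0]
gripper_width: 19.7
time_s: 4.17
ee_pos: [578.9, 21.6, 69.0]
ee_rot: [85.1, 89.7, 45.1]
force: [3.6, 6.7, -2.6]
gripper_width: 12.1
off [-0.02 -1.47  0.67] rot [-0.43  0.02 -0.25]
off [-0.02 -1.47  0.67] rot [179.57  -0.39  -0.04]
pos [578.93  21.55  68.98] yawjaw 50.07472355071946 q [  0.89  25.84 100.66   0.22  53.32 -49.31] F [ 3.6   6.7  -2.63] w 12.11518677046994 t 4.1667
[ 1.05 -0.62 -0.08]
```

View pics/s3.png

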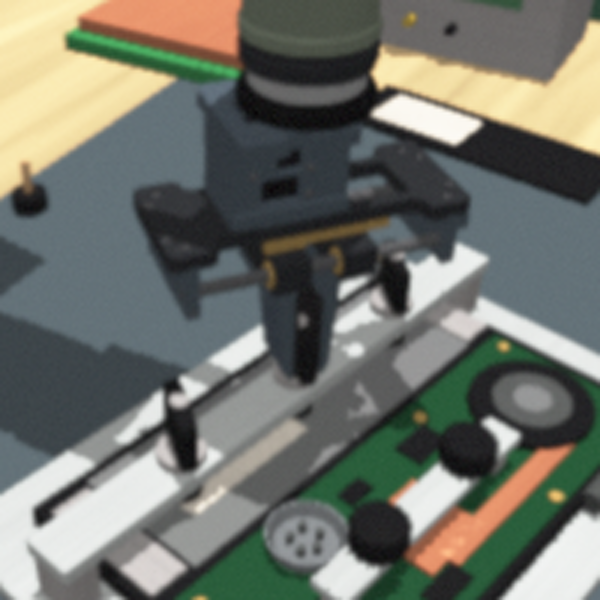

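Gripped at 12.1 mm. The bolt axis lies about 2 mm further along +tool y, so I'll shift for that while turning.

```bash
python3 -m handwheel '{"gripper":[0.95,0.95,0.95,0.95,0.95],"offset":[[0,1,0],[0,2,0],[0,2,0],[0,2,0],[0,2,0]],"rot":[[0,0,0],[3,0,0],[8,0,0],[13,0,0],[18,0,0]]}' 25
python3 - <<'E'
from h import *
goto(578.5,20,69,-103.7);print(state()['torque'])
E
```

```text
time_s: 4.63
ee_pos: [579.3, 21.9, 69.0]
ee_rot: [99.5, 89.9, 41.3]
force: [2.3, 2.9, -1.4]
gripper_width: 12.0
off [-0.04 -1.67  1.22] rot [45.59 -0.05 -0.07]
off [-0.04 -1.67  1.22] rot [-134.41    0.09   -0.06]
pos [579.27  21.91  68.96] yawjaw 31.889076122906435 q [  1.    25.92 100.52   0.07  53.5  -30.93] F [ 2.27  2.93 -1.41] w 11.965297301099419 t 4.6333
[ 0.58 -0.37  0.07]
```

```bash
python3 -m handwheel '{"gripper":[0.95,0.95,0.95,0.95,0.95],"offset":[[0,0.5,-0.5],[0,0.5,-0.5],[0,0.5,-0.5],[0,0.5,-0.5],[0,0.5,-0.5]],"rot":[[5,0,0],[10,0,0],[15,0,0],[20,0,0],[25,0,0]]}'
python3 - <<'E'
from h import *
goto(578.5,20,69,-103.7);print(state()['torque'])
E
```

```text
time_s: 5.05
ee_pos: [579.9, 22.2, 69.0]
ee_rot: [89.6, 89.9, 6.5]
force: [2.6, 0.7, -1.5]
gripper_width: 11.9
off [-0.04 -1.65  1.99] rot [20.6  -0.02 -0.12]
off [-0.04 -1.65  1.99] rot [-159.4     0.17   -0.03]
pos [579.9   22.17  68.97] yawjaw 6.903367445768394 q [  1.05  25.94 100.47   0.01  53.46  -5.86] F [ 2.56  0.72 -1.54] w 11.921850564356566 t 5.05
[ 0.23 -0.5   0.07]
```

```bash
python3 -m handwheel '{"gripper":[0.95,0.95,0.95,0.95,0.95],"offset":[[0,0.5,0],[0,0.5,0],[0,0.5,0],[0,0.5,0],[0,0.5,0]],"rot":[[5,0,0],[10,0,0],[15,0,0],[18,0,0],[20,0,0]]}'
python3 - <<'E'
from h import *
goto(578.5,20,69,-103.7);print(state()['torque'])
E
python3 -m handwheel '{"gripper":[0.95,0.95,0.95,0.95],"offset":[[0,0,0],[0,0,0],[0,0,0],[0,0,0]],"rot":[[1,0,0],[2,0,0],[3,0,0],[3,0,0]]}'
python3 - <<'E'
from h import *
goto(578.5,20,69,-103.7);print(state()['torque'])
E
```

```text
time_s: 5.47
ee_pos: [580.4, 22.1, 69.0]
ee_rot: [105.5, 89.9, 2.5]
force: [2.7, 0.8, -1.0]
gripper_width: 11.8
off [ 0.   -1.39  2.49] rot [ 0.71 -0.03 -0.12]
off [ 0.   -1.39  2.49] rot [-179.29    0.19   -0.05]
pos [580.41  22.11  69.01] yawjaw -12.989626812213235 q [  1.05  25.98 100.4    0.    53.49  14.03] F [ 2.73  0.76 -1.03] w 11.827074926174774 t 5.4667
[ 0.19 -0.44  0.04]
time_s: 5.8
ee_pos: [580.4, 22.1, 69.0]
ee_rot: [93.4, 89.9, -12.4]
force: [4.7, 1.4, -3.0]
gripper_width: 12.7
off [ 0.02 -1.28  2.5 ] rot [-2.08 -0.01 -0.13]
off [ 0.02 -1.28  2.5 ] rot [177.92  -0.2    0.01]
pos [580.41  22.06  69.02] yawjaw -15.779865668189883 q [  1.06  25.98 100.41  -0.04  53.49  16.86] F [ 4.65  1.37 -2.99] w 12.662409526506737 t 5.8
[ 0.33 -0.94  0.85]
```

The reaction torque jumped to 0.85 N m, against about 0.05 while turning, so the middle bolt is at its stop. Opening and rising.

```bash
python3 -m handwheel '{"gripper":[0.45,0.45,0.45,0.45,0.45],"offset":[[0,0,0],[0,0,0],[0,0,0],[0,0,0],[0,0,0]],"rot":[[0,0,0],[0,0,0],[0,0,0],[0,0,0],[0,0,0]]}'; python3 -m handwheel '{"gripper":[0.45,0.45,0.45,0.45,0.45],"offset":[[-20,0,0],[-40,0,0],[-60,0,0],[-70,0,0],[-70,0,0]],"rot":[[0,0,0],[0,0,0],[0,0,0],[0,0,0],[0,0,0]]}'
python3 - <<'E'
from h import *
goto(604,118,130,-49.6);print(state()['torque'])
im=grab_frame("scene")
cv2.imwrite(f"pics/s4.png",cv2.resize(cv2.cvtColor(im,cv2.COLOR_RGB2BGR)[100:300,170:370],None,fx=3,fy=3,interpolation=cv2.INTER_CUBIC))
E
```

```text
time_s: 6.22
ee_pos: [578.8, 21.8, 68.9]
ee_rot: [-66.5, 89.9, -172.4]
force: [0.3, -0.1, -0.3]
gripper_width: 43.1
time_s: 6.63
ee_pos: [580.8, 22.0, 141.4]
ee_rot: [105.9, 89.7, 0.0]
force: [0.6, 0.2, -0.0]
gripper_width: 49.8
off [ 11.54  -4.   -98.7 ] rot [-56.27   0.06  -0.29]
off [ 11.54  -4.   -98.7 ] rot [123.72  -0.34  -0.07]
pos [580.79  21.97 141.42] yawjaw -15.875145681716162 q [ 1.04 21.81 95.34 -0.01 62.57 16.91] F [ 0.57  0.16 -0.01] w 49.760694140177016 t 6.6333
[-0.04 -0.03 -0.07]
```

View pics/s4.png

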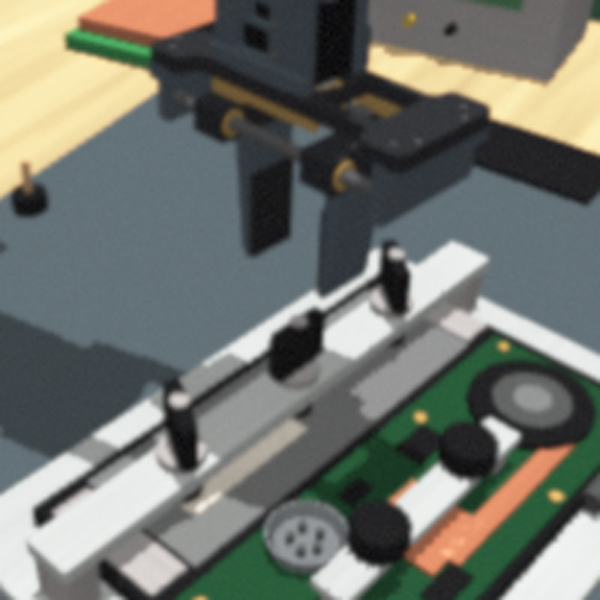

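In the crop the middle wing at (298,345) now lies in line with the bridge. Next is the left bolt.

```bash
python3 -m handwheel '{"gripper":[0.45,0.45,0.45,0.45,0.45],"offset":[[0,0,-15],[0,-1,-35],[0,-2,-55],[0,-3,-75],[0,-4,-90]],"rot":[[-7,0,0],[-14,0,0],[-21,0,0],[-28,0,0],[-35,0,0]]}'
python3 - <<'E'
from h import *
goto(604.5,118.5,130,-49.6)
E
```

```text
time_s: 7.1
ee_pos: [599.4, 110.9, 136.9]
ee_rot: [-106.0, 89.8, -176.5]
force: [-0.5, -0.1, 0.2]
gripper_width: 50.4
off [ 6.93  7.4  -5.48] rot [-20.9   -0.08   0.16]
off [ 6.93  7.4  -5.48] rot [159.1    0.23   0.11]
pos [599.37 110.86 136.94] yawjaw 19.498459015549763 q [  9.39  24.65  91.37   0.02  64.16 -10.12] F [-0.54 -0.11  0.16] w 50.39272279734029 t 7.1
```

```bash
python3 -m handwheel '{"gripper":[0.45,0.45,0.45,0.45,0.45],"offset":[[6,4,-3],[12,7.4,-5.5],[12,7.4,-5.5],[12,7.4,-5.5],[12,7.4,-5.5]],"rot":[[-7,0,0],[-14,0,0],[-21,0,0],[-21,0,0],[-21,0,0]]}'; python3 -m handwheel '{"gripper":[0.45,0.45,0.45],"offset":[[0,0,0],[0,0,0],[0,0,0]],"rot":[[0,0,0],[0,0,0],[0,0,0]]}'
python3 - <<'E'
from h import *
goto(604.5,118.5,69,-49.6)
im=grab_frame("scene")
cv2.imwrite(f"pics/s5.png",cv2.resize(cv2.cvtColor(im,cv2.COLOR_RGB2BGR)[100:300,170:370],None,fx=3,fy=3,interpolation=cv2.INTER_CUBIC))
E
```

```text
time_s: 7.52
ee_pos: [604.5, 117.2, 125.5]
ee_rot: [-117.7, 89.8, -167.7]
force: [-0.3, -0.1, 0.5]
gripper_width: 50.1
time_s: 7.77
ee_pos: [605.3, 117.1, 126.9]
ee_rot: [-17.0, 90.0, -66.9]
force: [0.4, -0.2, 0.3]
gripper_width: 50.0
off [57.93  0.3  -1.59] rot [-0.34  0.01  0.  ]
off [57.93  0.3  -1.59] rot [179.66   0.    -0.01]
pos [605.3  117.1  126.93] yawjaw 40.057875755822465 q [  9.88  25.63  91.29  -0.01  63.08 -30.17] F [ 0.44 -0.2   0.26] w 50.04759472510436 t 7.7667
```

View pics/s5.png

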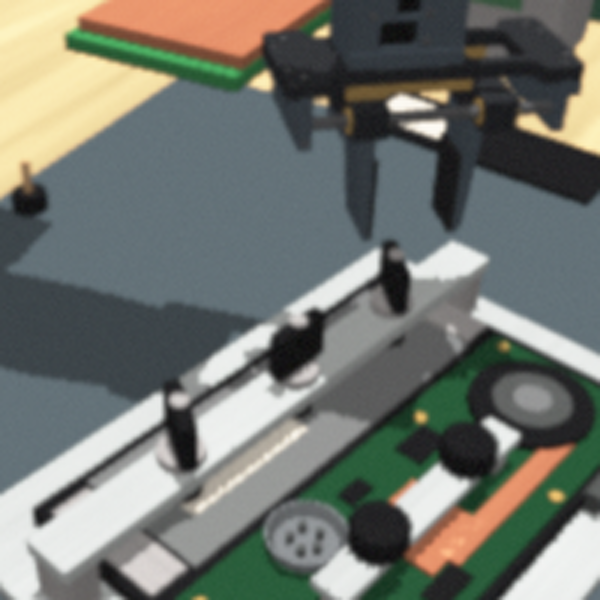

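The fingers straddle the left wing at about (395,275) in the crop. Descending and closing.

```bash
python3 -m handwheel '{"gripper":[0.45,0.45,0.45,0.45,0.45],"offset":[[18,0.3,-1.5],[36,0.3,-1.5],[50,0.3,-1.5],[57,0.3,-1.5],[57,0.3,-1.5]],"rot":[[0,0,0],[0,0,0],[0,0,0],[0,0,0],[0,0,0]]}';python3 -m handwheel '{"gripper":[0.5,0.95,0.95,0.95,0.95],"offset":[[0,0,0],[0,0,0],[0,0,0],[0,0,0],[0,0,0]],"rot":[[0,0,0],[0,0,0],[0,0,0],[0,0,0],[0,0,0]]}' 15; python3 -m handwheel '{"gripper":[0.95,0.95,0.95,0.95,0.95],"offset":[[0,0,0],[0,0,0],[0,0,0],[0,0,0],[0,0,0]],"rot":[[0,0,0],[0,0,0],[0,0,0],[0,0,0],[0,0,0]]}'
python3 - <<'E'
from h import *
goto(604.5,118.5,69,-103.7);print(state()['torque'])
E
```

```text
time_s: 8.23
ee_pos: [603.5, 118.3, 68.4]
ee_rot: [-119.0, 89.8, -168.9]
force: [-0.4, -0.3, 0.6]
gripper_width: 50.4
time_s: 8.65
ee_pos: [605.0, 118.7, 70.6]
ee_rot: [55.5, 89.9, 5.6]
force: [0.4, -0.3, -1.1]
gripper_width: 22.0
time_s: 9.07
ee_pos: [604.0, 117.9, 70.2]
ee_rot: [-78.2, 89.9, -128.0]
force: [-2.9, -4.0, 5.7]
gripper_width: 12.1
off [ 1.24  0.76 -0.17] rot [53.86  0.07  0.08]
off [ 1.24  0.76 -0.17] rot [-126.14   -0.1     0.08]
pos [604.03 117.88  70.24] yawjaw 40.16338667416884 q [ 10.01  28.66  95.27  -0.08  56.14 -30.11] F [-2.87 -3.99  5.69] w 12.124934169800646 t 9.0667
[-0.77  0.43  0.01]
```

```bash
python3 -m handwheel '{"gripper":[0.95,0.95,0.95,0.95,0.95],"offset":[[0,-1,0],[0,-1,0],[0,-1,0],[0,-1,0],[0,-1,0]],"rot":[[3,0,0],[8,0,0],[13,0,0],[19,0,0],[25,0,0]]}' 25
python3 - <<'E'
from h import *
goto(604.5,118.5,69,-103.7);print(state()['torque'])
E
```

```text
time_s: 9.48
ee_pos: [604.0, 117.8, 70.2]
ee_rot: [41.1, 90.0, -34.0]
force: [-2.1, -3.0, 3.6]
gripper_width: 11.8
off [ 1.24  0.68 -0.52] rot [28.56  0.02 -0.03]
off [ 1.24  0.68 -0.52] rot [-151.44    0.04    0.03]
pos [603.98 117.82  70.24] yawjaw 14.860908600865871 q [ 9.98 28.61 95.36 -0.03 56.   -4.87] F [-2.05 -3.05  3.64] w 11.77533309264166 t 9.4833
[-0.53  0.28  0.05]
```

```bash
python3 -m handwheel '{"gripper":[0.95,0.95,0.95,0.95,0.95],"offset":[[0,-0.5,0.5],[0,-0.5,0.5],[0,-0.5,0.5],[0,-0.5,0.5],[0,-0.5,0.5]],"rot":[[5,0,0],[10,0,0],[15,0,0],[20,0,0],[24,0,0]]}'
python3 - <<'E'
from h import *
goto(604.5,118.5,69,-103.7);print(state()['torque'])
E
python3 -m handwheel '{"gripper":[0.95,0.95,0.95,0.95,0.95],"offset":[[0,0,0],[0,0,0],[0,0,0],[0,0,0],[0,0,0]],"rot":[[2,0,0],[4,0,0],[6,0,0],[7,0,0],[7,0,0]]}'
python3 - <<'E'
from h import *
goto(604.5,118.5,69,-103.7);print(state()['torque'])
E
```

```text
time_s: 9.9
ee_pos: [603.9, 117.8, 70.2]
ee_rot: [129.5, 89.9, 30.4]
force: [-0.7, -1.2, 3.2]
gripper_width: 11.6
off [ 1.22  0.45 -0.83] rot [ 4.61 -0.05 -0.06]
off [ 1.22  0.45 -0.83] rot [-175.39    0.09   -0.08]
pos [603.93 117.75  70.22] yawjaw -9.094941943000034 q [ 9.95 28.59 95.41  0.03 55.93 19.02] F [-0.74 -1.24  3.19] w 11.60551852403945 t 9.9
[-0.24  0.18  0.02]
time_s: 10.32
ee_pos: [604.0, 117.7, 70.3]
ee_rot: [107.4, 89.9, 1.6]
force: [-0.8, -0.3, 3.8]
gripper_width: 12.8
off [ 1.26  0.32 -0.88] rot [-2.04 -0.02 -0.07]
off [ 1.26  0.32 -0.88] rot [177.96  -0.11   0.03]
pos [603.95 117.74  70.25] yawjaw -15.743759691858287 q [ 9.97 28.58 95.41 -0.01 55.93 25.72] F [-0.78 -0.31  3.79] w 12.765387066506502 t 10.3167
[-0.1   0.13  0.92]
```

The left bolt is at its stop too, with a torque of 0.92 N m. Opening, rising and moving off towards the right end so the top camera can see.

```bash
python3 -m handwheel '{"gripper":[0.45,0.45,0.45,0.45,0.45],"offset":[[0,0,0],[0,0,0],[0,0,0],[0,0,0],[0,0,0]],"rot":[[0,0,0],[0,0,0],[0,0,0],[0,0,0],[0,0,0]]}'; python3 -m handwheel '{"gripper":[0.45,0.45,0.45,0.45,0.45],"offset":[[-20,0,0],[-40,0,0],[-60,0,0],[-75,0,0],[-75,0,0]],"rot":[[0,0,0],[0,0,0],[0,0,0],[0,0,0],[0,0,0]]}'
python3 - <<'E'
from h import *
goto(556.8,-76.5,140,-45)
im=grab_frame("scene")
cv2.imwrite(f"pics/s6.png",cv2.resize(cv2.cvtColor(im,cv2.COLOR_RGB2BGR)[100:300,170:370],None,fx=3,fy=3,interpolation=cv2.INTER_CUBIC))
im=cv2.imread("pics/top0.png")
u,v=w2px('top',(555,-77,82)); u,v=int(u),int(v)
c=cv2.resize(im[v-25:v+25,u-25:u+25],None,fx=11,fy=11,interpolation=cv2.INTER_CUBIC)
for k in range(3): pass
cv2.imwrite("pics/r0.png",c); print(u-25,v-25)
E
```

```text
time_s: 10.73
ee_pos: [603.5, 117.4, 69.7]
ee_rot: [-119.4, 90.0, 134.7]
force: [0.0, -0.5, 0.2]
gripper_width: 42.8
time_s: 11.15
ee_pos: [605.6, 117.8, 148.4]
ee_rot: [117.2, 89.6, 11.3]
force: [1.6, 0.9, 0.2]
gripper_width: 50.0
off [  7.81   6.13 200.26] rot [-60.88   0.02  -0.43]
off [  7.81   6.13 200.26] rot [119.12  -0.49  -0.03]
pos [605.65 117.78 148.43] yawjaw -15.88315902545943 q [ 9.93 24.45 89.9   0.01 65.23 25.81] F [1.57 0.93 0.2 ] w 49.99236292316344 t 11.15
290 152
```

View pics/s6.png

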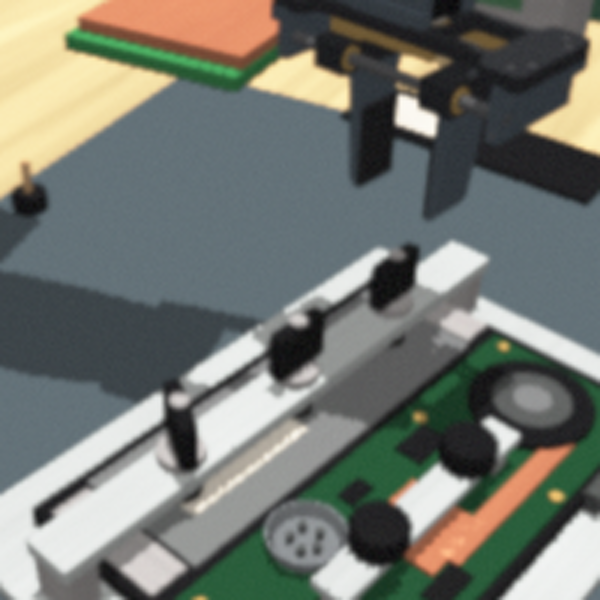

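View pics/r0.png

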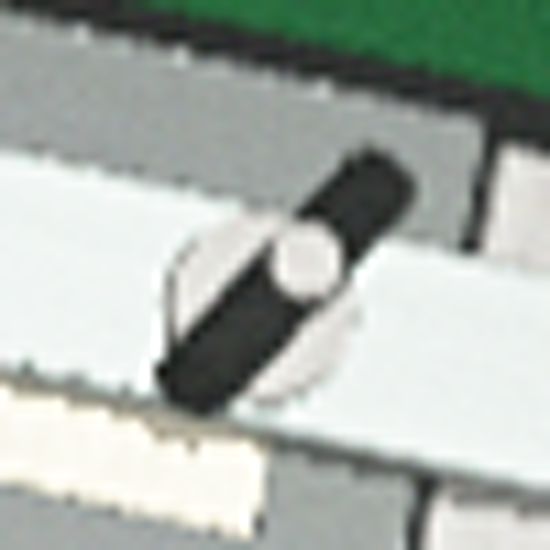

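Left and middle wings are both in line with the bridge. For the right wing I read its edges off the crop: lower right (412,200)-(235,390), upper left (330,180)-(180,345).

Run:
```python
from h import *
def w(a,b,z=100): return px2w('top',290+(a+.5)/11-.5,152+(b+.5)/11-.5,z)[:2]
for p,q,z in [((412,200),(235,390),100),((330,180),(180,345),82),((330,180),(180,345),100)]:
    d=w(*p,z)-w(*q,z); print(np.degrees(np.arctan2(d[1],d[0])))
print(w(308,260))
im=cv2.imread("pics/top0.png"); im2=im.copy()
u,v=w2px('top',(555,-77,82)); 
m=(im.max(2)<75); yy,xx=np.mgrid[0:384,0:512]
ker=np.abs(xx-u-1)<16; m2=(m&ker&(np.abs(yy-v)<14)); im2[~m2]=255
print(m2.sum()); print(fitwing(im2,555,-77,-45))
```

```text
-44.57793637632744
-43.73551277231921
-43.73551277231916
[555.29875692 -76.99971606]
146
(array([552.35410381, -75.50695077, -46.5463088 ]), np.float64(0.3990675403225806))
```

```bash
python3 -m handwheel '{"gripper":[0.45,0.45,0.45,0.45,0.45],"offset":[[0,1,20],[0,2,50],[0,3,85],[0,4,120],[0,5,145]],"rot":[[-6,0,0],[-12,0,0],[-19,0,0],[-26,0,0],[-33,0,0]]}'
python3 - <<'E'
from h import *
goto(556.9,-76,135,-44.5)
E
```

```text
time_s: 11.62
ee_pos: [566.7, -25.6, 143.2]
ee_rot: [-97.6, 89.8, -170.2]
force: [-0.5, 0.5, 0.3]
gripper_width: 50.5
off [  8.22 -24.44  45.14] rot [-28.05  -0.08   0.19]
off [  8.22 -24.44  45.14] rot [151.95   0.26   0.1 ]
pos [566.7  -25.61 143.16] yawjaw 17.45405802241138 q [ -3.72  20.78  96.7   -0.05  62.72 -21.15] F [-0.46  0.5   0.34] w 50.478509111971704 t 11.6167
```

```bash
python3 -m handwheel '{"gripper":[0.45,0.45,0.45,0.45,0.45],"offset":[[2,-7,13],[4,-14,26],[6,-21,38],[8,-24,45],[8,-24,45]],"rot":[[-7,0,0],[-14,0,0],[-21,0,0],[-28,0,0],[-28,0,0]]}'; python3 -m handwheel '{"gripper":[0.45,0.45,0.45],"offset":[[0,0,0],[0,0,0],[0,0,0]],"rot":[[0,0,0],[0,0,0],[0,0,0]]}'
python3 - <<'E'
from h import *
goto(556.9,-76,69,-44.5)
im=grab_frame("scene")
cv2.imwrite(f"pics/s7.png",cv2.resize(cv2.cvtColor(im,cv2.COLOR_RGB2BGR)[100:300,130:330],None,fx=3,fy=3,interpolation=cv2.INTER_CUBIC))
E
```

```text
time_s: 12.03
ee_pos: [557.5, -74.9, 135.0]
ee_rot: [-135.7, 89.8, 179.4]
force: [0.4, 0.5, 0.2]
gripper_width: 50.1
time_s: 12.28
ee_pos: [559.0, -72.9, 136.6]
ee_rot: [-164.0, 90.0, 151.0]
force: [-0.2, 1.3, 0.4]
gripper_width: 50.1
off [67.62 -3.64  0.77] rot [-0.42 -0.03  0.01]
off [67.62 -3.64  0.77] rot [179.58   0.01   0.04]
pos [558.96 -72.9  136.62] yawjaw 45.07518503949263 q [ -8.61  20.73  97.82   0.01  61.47 -53.69] F [-0.2   1.33  0.43] w 50.143782440361456 t 12.2833
```

View pics/s7.png

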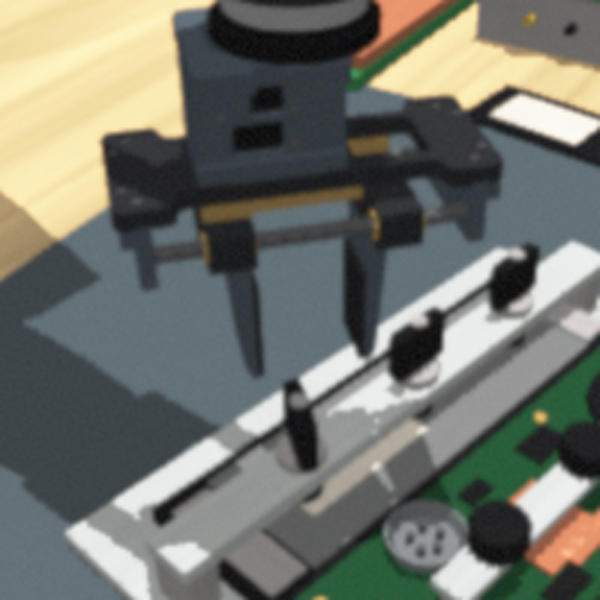

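The fingers straddle the right wing at about (300,425) in the crop. Descending with a small correction.

```bash
python3 -m handwheel '{"gripper":[0.45,0.45,0.45,0.45,0.45],"offset":[[18,-3,0.5],[36,-3,0.5],[54,-3,0.5],[66,-3,0.5],[66,-3,0.5]],"rot":[[0,0,0],[0,0,0],[0,0,0],[0,0,0],[0,0,0]]}';python3 -m handwheel '{"gripper":[0.45,0.95,0.95,0.95,0.95],"offset":[[0,0,0],[0,0,0],[0,0,0],[0,0,0],[0,0,0]],"rot":[[0,0,0],[0,0,0],[0,0,0],[0,0,0],[0,0,0]]}' 15; python3 -m handwheel '{"gripper":[0.95,0.95,0.95,0.95,0.95],"offset":[[0,0,0],[0,0,0],[0,0,0],[0,0,0],[0,0,0]],"rot":[[0,0,0],[0,0,0],[0,0,0],[0,0,0],[0,0,0]]}'
python3 - <<'E'
from h import *
goto(556.9,-76,69,-103.7);print(state()['torque'])
E
```

```text
time_s: 12.75
ee_pos: [555.4, -75.2, 68.5]
ee_rot: [-143.8, 89.7, 171.3]
force: [-0.5, -0.2, -0.8]
gripper_width: 50.0
time_s: 13.17
ee_pos: [557.7, -76.1, 71.7]
ee_rot: [33.3, 89.9, -11.6]
force: [-0.3, 0.0, 0.0]
gripper_width: 26.2
time_s: 13.58
ee_pos: [556.7, -76.7, 71.2]
ee_rot: [-85.6, 89.9, -130.4]
force: [-3.1, -3.4, 5.0]
gripper_width: 11.6
off [ 2.23  0.64 -0.31] rot [58.86  0.05  0.07]
off [ 2.23  0.64 -0.31] rot [-121.14   -0.09    0.06]
pos [556.67 -76.67  71.23] yawjaw 45.163472933887576 q [ -8.97  24.46 102.72  -0.09  52.87 -54.08] F [-3.12 -3.38  4.97] w 11.648545326411186 t 13.5833
[-0.62  0.54  0.13]
```

```bash
python3 -m handwheel '{"gripper":[0.95,0.95,0.95,0.95,0.95],"offset":[[0,-1,0],[0,-1,0],[0,-1,0],[0,-1,0],[0,-1,0]],"rot":[[3,0,0],[8,0,0],[13,0,0],[19,0,0],[25,0,0]]}' 25
python3 - <<'E'
from h import *
goto(556.9,-76,69,-103.7);print(state()['torque'])
E
python3 -m handwheel '{"gripper":[0.95,0.95,0.95,0.95,0.95],"offset":[[0,-0.5,0],[0,-0.5,0],[0,-0.5,0],[0,-0.5,0],[0,-0.5,0]],"rot":[[5,0,0],[10,0,0],[15,0,0],[20,0,0],[25,0,0]]}'
python3 - <<'E'
from h import *
goto(556.9,-76,69,-103.7);print(state()['torque'])
E
```

```text
time_s: 14.0
ee_pos: [556.5, -76.8, 71.3]
ee_rot: [4.9, 90.0, -65.3]
force: [-2.4, -2.0, 4.9]
gripper_width: 11.9
off [ 2.29  0.68 -0.64] rot [33.55  0.01 -0.01]
off [ 2.29  0.68 -0.64] rot [-146.45    0.01    0.02]
pos [556.48 -76.83  71.29] yawjaw 19.85350017325338 q [ -9.03  24.42 102.78  -0.02  52.79 -28.87] F [-2.37 -2.04  4.91] w 11.908265626549229 t 14.0
[-0.44  0.36  0.09]
time_s: 14.42
ee_pos: [556.2, -76.9, 71.2]
ee_rot: [93.3, 90.0, -1.8]
force: [-2.1, -2.8, 4.3]
gripper_width: 11.7
off [ 2.25  0.58 -0.92] rot [ 8.6  -0.   -0.03]
off [ 2.25  0.58 -0.92] rot [-171.4     0.05   -0.01]
pos [556.24 -76.87  71.25] yawjaw -5.103914929035271 q [ -9.04  24.4  102.83   0.    52.74  -3.94] F [-2.13 -2.8   4.32] w 11.737714568775127 t 14.4167
[-0.32  0.29  0.03]
```

```bash
python3 -m handwheel '{"gripper":[0.95,0.95,0.95,0.95,0.95],"offset":[[0,0,0.5],[0,0,0.5],[0,0,0.5],[0,0,0.5],[0,0,0.5]],"rot":[[3,0,0],[6,0,0],[9,0,0],[11,0,0],[11,0,0]]}'
python3 - <<'E'
from h import *
goto(556.9,-76,69,-103.7);print(state()['torque'])
E
```

```text
time_s: 14.83
ee_pos: [556.2, -76.9, 71.2]
ee_rot: [130.5, 90.0, 24.8]
force: [-1.3, 0.7, 3.9]
gripper_width: 12.1
off [ 2.24  0.46 -1.1 ] rot [-2.05 -0.02 -0.02]
off [ 2.24  0.46 -1.1 ] rot [177.95  -0.03   0.02]
pos [556.16 -76.93  71.24] yawjaw -15.752031007426128 q [ -9.06  24.4  102.83   0.02  52.75   6.68] F [-1.29  0.67  3.89] w 12.138300790615936 t 14.8333
[0.13 0.29 0.89]
```

The right bolt is at its stop, at 0.89 N m. Opening, rising and clearing the view.

```bash
python3 -m handwheel '{"gripper":[0.45,0.45,0.45,0.45,0.45],"offset":[[0,0,0],[0,0,0],[0,0,0],[0,0,0],[0,0,0]],"rot":[[0,0,0],[0,0,0],[0,0,0],[0,0,0],[0,0,0]]}'; python3 -m handwheel '{"gripper":[0.45,0.45,0.45,0.45,0.45],"offset":[[-20,0,0],[-50,0,0],[-80,0,0],[-110,0,0],[-120,0,0]],"rot":[[0,0,0],[0,0,0],[0,0,0],[0,0,0],[0,0,0]]}'
python3 - <<'E'
from h import *
goto(400,-350,200,-103.7)
E
```

```text
time_s: 15.25
ee_pos: [556.1, -77.4, 70.7]
ee_rot: [-166.0, 90.0, 88.1]
force: [0.4, -0.7, 0.7]
gripper_width: 43.1
time_s: 15.67
ee_pos: [558.3, -77.7, 195.5]
ee_rot: [97.8, 89.5, -8.1]
force: [0.1, -1.2, 0.6]
gripper_width: 49.9
off [ -5.47 -77.76 305.17] rot [-2.18 -0.06 -0.47]
off [ -5.47 -77.76 305.17] rot [177.82  -0.72   0.09]
pos [558.31 -77.75 195.5 ] yawjaw -15.87615324172177 q [-9.1  17.75 93.21  0.01 68.56  6.77] F [ 0.07 -1.16  0.6 ] w 49.941679625223124 t 15.6667
```

```bash
python3 -m handwheel '{"gripper":[0.45,0.45,0.45,0.45,0.45],"offset":[[0,-6,22],[0,-14,55],[0,-22,88],[0,-30,121],[0,-38,154]],"rot":[[0,0,0],[0,0,0],[0,0,0],[0,0,0],[0,0,0]]}'; python3 -m handwheel '{"gripper":[0.45,0.45,0.45,0.45,0.45],"offset":[[0,-8,33],[0,-16,66],[0,-24,99],[0,-32,125],[0,-38,145]],"rot":[[0,0,0],[0,0,0],[0,0,0],[0,0,0],[0,0,0]]}'; python3 -m handwheel '{"gripper":[0.45,0.45,0.45],"offset":[[0,0,0],[0,0,0],[0,0,0]],"rot":[[0,0,0],[0,0,0],[0,0,0]]}'
python3 - <<'E'
from h import *
for n in ["scene","top"]:
    im=grab_frame(n); cv2.imwrite(f"pics/{n}9.png",cv2.cvtColor(im,cv2.COLOR_RGB2BGR))
im=cv2.imread("pics/top9.png")
for x,y in [(602,116),(578.6,20),(555,-77)]: print(fitwing(im,x,y,-103))
cv2.imwrite("pics/t9.png",cv2.resize(im[125:210,140:375],None,fx=3.4,fy=3.4,interpolation=cv2.INTER_CUBIC))
E
```

```text
time_s: 16.08
ee_pos: [476.2, -216.0, 190.1]
ee_rot: [-100.5, 89.9, 153.7]
force: [1.0, -0.5, 0.1]
gripper_width: 50.0
time_s: 16.5
ee_pos: [399.5, -345.9, 190.0]
ee_rot: [-95.8, 89.9, 158.3]
force: [0.8, 0.3, -0.4]
gripper_width: 50.2
time_s: 16.75
ee_pos: [401.3, -343.5, 190.4]
ee_rot: [-148.1, 89.9, 106.0]
force: [0.3, 0.3, 0.4]
gripper_width: 50.1
(array([ 601.95793898,  116.98952082, -105.85030474]), np.float64(0.8495623138705893))
(array([ 577.80528578,   20.9004154 , -105.06976316]), np.float64(0.8407417507499318))
(array([ 554.25806803,  -75.87944395, -101.30276182]), np.float64(0.8442356342609324))
```

View pics/t9.png

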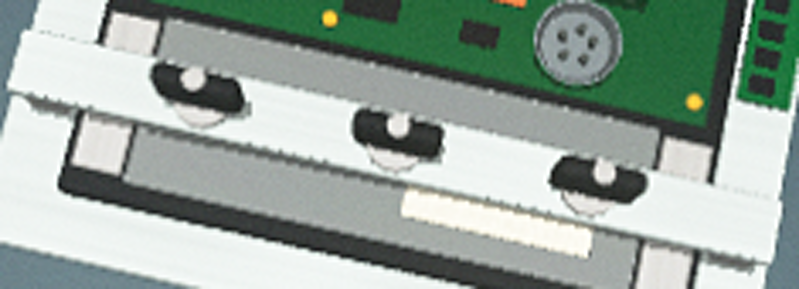

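View pics/scene9.png

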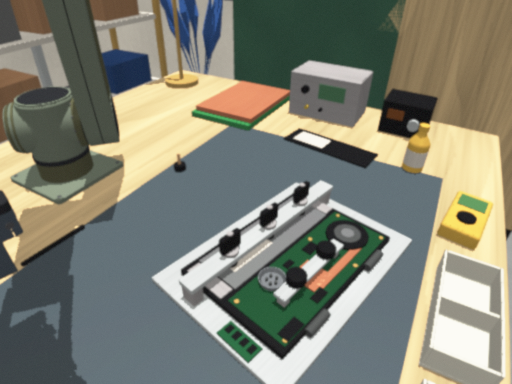

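All three wings appear in line with the bridge, at (198,88), (398,133) and (598,180) in the crop. The silhouette fits differ by a few degrees, so I'll check the edges more closely before handing in.

Run:
```python
from h import *
im=cv2.imread("pics/top9.png")
# synthetic check: fit model silhouettes rendered at -103.7 vs image, overlay top-face outline
tiles=[]
for x,y in [(602.5,116.5),(578.9,19.7),(555.2,-77.2)]:
    u,v=w2px('top',(x,y,90)); ox,oy=int(u)-16,int(v)-16
    for ov in (0,1):
        c=cv2.resize(im[oy:oy+32,ox:ox+32],None,fx=8,fy=8,interpolation=cv2.INTER_CUBIC)
        if ov:
            a=np.radians(-103.7); d=np.array([np.cos(a),np.sin(a)]); e=np.array([-d[1],d[0]])
            q=[(w2px('top',(*(np.array([x,y])+s*22*d+t*6*e),100))-[ox,oy]+.5)*8-.5 for s,t in[(-1,-1),(1,-1),(1,1),(-1,1)]]
            cv2.polylines(c,[np.round(q).astype(np.int32)],True,(0,0,255),1)
        tiles.append(c)
cv2.imwrite("pics/z9.png",np.vstack([np.hstack(tiles[0::2]),np.hstack(tiles[1::2])]))
```

```text
(no output)
```

View pics/z9.png

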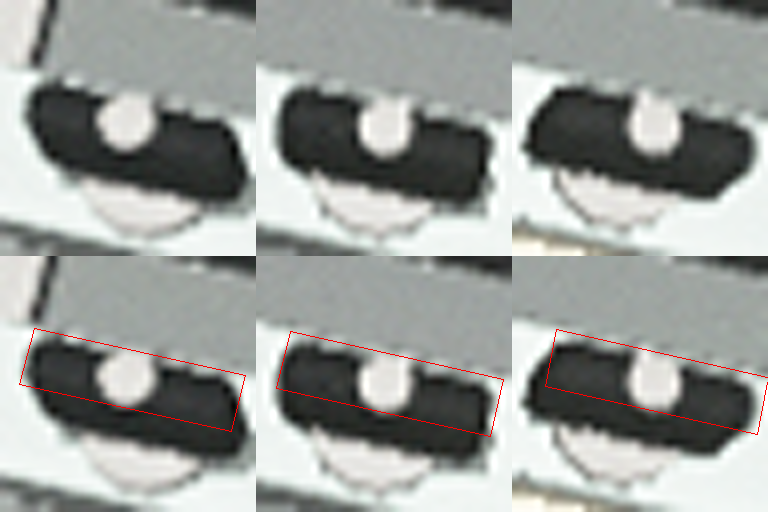

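The top edges of all three wings run parallel to the bridge outline. Handing in.

Run:
```python
from workcell import *
s=state();print(s['time_s'],s['force']);print(job_done())
```

```text
16.85 [-0.00078776 -0.71019629  0.1102968 ]
the job is handed in; nothing more can be done
None
```

I turned the three wing bolts clockwise in the order middle, left, right, each in one grasp, and handed the job in at 16.9 s with the arm clear of everything.

- **End stops:** each turn ended with the reaction torque rising from about 0.05 N m to between 0.85 and 0.92 N m. All three ended at the same jaw angle, within 0.1°. The largest wrist force I read was about 8 N.
- **Last pictures:** after the gripper let go, the enlarged top view shows all three wings parallel to the bridge. The short bridge and the other objects show no sign of having moved.
- **One disagreement:** the automatic outline fit of the wings gave -105.9°, -105.1° and -101.3° (left, middle, right), where -103.7° was expected. I put this down to the camera's perspective, because the wing edges and the torques agreed with the stops.
- **Position error:** the bolt positions from the camera were out by about 1 to 2 mm. I corrected for this while gripping.

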